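# Load the mould carrier for the next wax injection run

### The job

Load the carrier for the next injection run: lay each of the four closed pink rubber moulds from the taped cover and the grey mat flat and square in the nest that matches its size, the two large ones stacked squarely one on the other in the large nest. Either way round will do. Leave the two opened halves (larger, darker face on a cream base) where they lie; the moulds in the press and on the grille are not part of this job.

Things in the scene. Friction and masses are not known exactly. Their poses are not given: they have to be found in the camera images.
- large_mould_a: closed pink rubber mould, 82x58x25 mm block lying flat with its long side along its own x axis, short side along y; origin at the centre of its underside. Starts on the taped cover or the grey mat, whose tops are at z = 0.002 m
- large_mould_b: closed pink rubber mould, 80x59x27 mm block lying flat with its long side along its own x axis, short side along y; origin at the centre of its underside. Starts on the taped cover or the grey mat, whose tops are at z = 0.002 m
- medium_mould: closed pink rubber mould, 74x48x28 mm block lying flat with its long side along its own x axis, short side along y; origin at the centre of its underside. Starts on the taped cover or the grey mat, whose tops are at z = 0.002 m
- small_mould: closed pink rubber mould, 63x44x23 mm block lying flat with its long side along its own x axis, short side along y; origin at the centre of its underside. Starts on the taped cover or the grey mat, whose tops are at z = 0.002 m
- nest_large: large nest, one of three in a row 104 mm apart on the carrier: white 100x80 mm insert (long side = its x axis) with a dark pad 88x65 mm. Origin: centre of the insert's underside, z up; the pad's surface is 5 mm above it. Bent steel tabs at the corners rise 9 mm above the pad and flare outward to 96x73 mm; between them each long side is open for 47 mm or more for a finger
- nest_medium: medium nest, one of three in a row 104 mm apart on the carrier: white 100x80 mm insert (long side = its x axis) with a dark pad 80x54 mm. Origin: centre of the insert's underside, z up; the pad's surface is 5 mm above it. Bent steel tabs at the corners rise 9 mm above the pad and flare outward to 88x62 mm; between them each long side is open for 47 mm or more for a finger
- nest_small: small nest, one of three in a row 104 mm apart on the carrier: white 100x80 mm insert (long side = its x axis) with a dark pad 69x50 mm. Origin: centre of the insert's underside, z up; the pad's surface is 5 mm above it. Bent steel tabs at the corners rise 9 mm above the pad and flare outward to 77x58 mm; between them each long side is open for 47 mm or more for a finger
- open_half_a: opened mould half, does not belong: 86x66x24 mm, darker pink face on a cream base, bigger than any closed mould; origin at the centre of its underside, long side along x. Leave it where it lies
- open_half_b: opened mould half, does not belong: 86x66x24 mm, darker pink face on a cream base, bigger than any closed mould; origin at the centre of its underside, long side along x. Leave it where it lies
Not all that is in view belongs to the job. Leave any green look-alike of the medium_mould alone.

How it is judged (in metres and radians):
At the end, for the whole second after the job is handed in: Each closed mould lies flat (within 0.08 rad), within 12 mm and 0.2 rad of its nest's centre and axes, down on the pad (within 4 mm), one large mould on the pad and the other on top of it; all at rest. Each opened half is within 20 mm of its start (horizontal distance between each of large_mould_a, large_mould_b and nest_large below 0.012 m and angle between the x axis of each of large_mould_a, large_mould_b and the x axis of nest_large, either way round below 0.2 rad and angle between each of large_mould_a, large_mould_b, medium_mould, small_mould's own z axis and vertical below 0.08 rad and z of large_mould_a in the frame of nest_large between 0.002 and 0.04 m and linear speed of each of large_mould_a, large_mould_b, medium_mould, small_mould below 0.01 m/s and angular speed of each of large_mould_a, large_mould_b, medium_mould, small_mould below 0.1 rad/s and z of large_mould_b in the frame of nest_large between 0.002 and 0.04 m and horizontal distance between medium_mould and nest_medium below 0.012 m and angle between the x axis of medium_mould and the x axis of nest_medium, either way round below 0.2 rad and z of medium_mould in the frame of nest_medium between 0.002 and 0.009 m and horizontal distance between small_mould and nest_small below 0.012 m and angle between the x axis of small_mould and the x axis of nest_small, either way round below 0.2 rad and z of small_mould in the frame of nest_small between 0.002 and 0.009 m and z of any of large_mould_a, large_mould_b in the frame of nest_large below 0.009 m and distance of each of open_half_a, open_half_b from where it was at the start of the episode below 0.02 m); the robot touches nothing.
It fails at once if an opened half was moved more than 30 mm (distance of any of open_half_a, open_half_b from where it was at the start of the episode above 0.03 m).
It also fails if it takes over 96 s, if anything falls off the work surface, if the arm or the gripper's body presses on something with over 40 N, if the wrist force passes 120 N, or if a joint passes its speed limit or range.

### The arm

A 6-joint arm with a two-finger parallel gripper is mounted at the origin on a cart in front of the work surface, level with it; the furniture and walls round the work are solid. World frame = base frame: x ahead of the robot, y to its left, z up, the work surface at z = 0. Lengths are in m, angles in degrees, forces in N, time in s.
With the tool pointing down it reaches from about 0.375 to 0.9 m from the base axis. Payload 3.1 kg.
Tool frame: the origin (TCP) lies at the very end of the fingers, on their centre line; the grasp point (between the pads) lies 19 mm behind it (bot.hold_point_z is the z of the grasp point in the tool frame, in m); z points along the fingers, y is the direction in which the jaws open and shut (so a half turn about z gives the same grasp; the last joint's range is limited). The gripper opens to 87 mm and grips with 3 to 60 N. Pads are 19 mm wide; open, the fingers measure 117 mm over their backs; the gripper's body (75 mm by 190 mm) begins 51 mm behind the grasp point.
Start: joints at [53.829, 30.224, 82.088, -0, 67.689, -10.227], TCP at [0.273, 0.562, 0.223] pointing down, gripper open.
Joint ranges: [-176.69, 176.69], [-43.24, 126.21], [12.49, 139.97], [-82, 262], [0, 151.66], [-163.58, 163.58]. Speed limits (degrees/s): [159.86, 159.86, 180, 180, 180, 180].

### API

Orientations are given as a 3x3 rotation matrix whose columns are the frame's x, y, z axes.
In Python, from rig import bot gives the robot as it stands.
- The arm moves only by the tool servo_tool, never from a script. Its argument "increments" is a list of rows, each a list of 3 entries, a list of its own where there are three numbers: the closure, from 0 (fully open) to 1 (shut), then the shift along the tool's x, y, z in mm, then the turn about the tool's z in degrees. In form: [[claw, [x, y, z], turn], ...]. A call has 1 to 5 rows; each row shifts and turns the commanded pose from where the row before left it, along the tool's axes as they then stand; what a row does not reach is not made up. A row lasts 1/8 s, in which the tool goes at most 62.5 mm and 10.7 degrees, less where a joint would pass 70% of its speed; a pose out of reach is approached as far as the arm can. A call with a gripper value outside its range is refused whole. The fingers move at their own pace and stop on an object; the grip force is fixed at half the most. Time passes only in rows, so rows that do not move let the fingers close. It gives the time, the measured TCP pose, the force and the opening at its end, in the units of the state.
- bot.read_state(): the state, without advancing time (a new reading comes with each control period).
- bot.capture(name): name is "side" or "top" or "wrist"; returns (picture, depth): 420x560x3 uint8, blue, green, red; 420x560 float32, m along the optical axis (not along the pixel's ray), 0 where there is no reading.
- bot.camera_info(name): a dict with "K" (3x3 intrinsics, pixels), "distortion" ([k1, k2, p1, p2, k3] as OpenCV has them; the pictures are not rectified), "R" (3x3) and "t" (3): a world point X has camera coordinates R X + t; the wrist camera has in their place "mount" (4x4, takes a point from camera to tool coordinates, whose origin is the TCP and whose axes are the flange's). Camera axes: x right, y down, z forward; pixel columns grow to the right and rows downward; lengths in m; the calibration is good to about 2 mm. A picture is of the moment at which its call begins: read the wrist's pose just before it. camera_info takes no time and is no camera call.
- bot.hand_in(): hands the job in, once; it reports no verdict.
Trained networks look in the newest picture that a camera, given by its name, has taken for a name from the list of things; names that differ only in an ending like _2 or _b are one class to them, and where a whole thing is asked for, a point or a joint stands for the part that bears it (a point fixed in the world has none). Each returns a list of dicts, best first, with "p" (0 to 1); they miss things now and then, are a little off and sometimes report something else, mostly with a low value. They report only what shows in the picture. A call takes as long as a camera call. They do not tell look-alikes from the thing itself.
- bot.find_in(camera, thing): "bbox" ([left, top, right, bottom] in pixels, round what is visible of it).
- bot.trace(camera, thing): "region" (420x560 bool, what is visible of it) and "bbox" ([left, top, right, bottom] in pixels, round what is visible of it).
The state is a dict: "time_s": time; "joint_positions": joint angles; "qvel": joint speeds; "tau": joint torques, N m; "position": TCP position; "tcp_rot": TCP orientation; "force": force on the tool from outside, world axes, zero at the start; "moment": the same for the moment, N m; "opening": opening from 0.0 (shut) to 1.0 (fully open).
Only numpy, scipy, OpenCV 4.12 (cv2) and the standard library are available. Lean on these libraries where they do the work, as an engineer would, in place of code of your own. Each camera call takes 0.05 s, during which the arm holds its last target.

## Working session

There is one attempt and no reset: what is moved stays moved. The work goes in short steps, Python scripts to look and compute and a tool call to move; the robot and the scene stay as the last step left them, time stands still between calls to the robot, and variables do not carry over. Pictures are saved under pics/ and viewed, and the job is handed in when it is done.

Besides the shell and the picture viewer there is one more tool, called after "Emit:" in YAML: its name, and indented under it one key for each argument. servo_tool: Moves the arm, as the interface text tells. Its arguments: {"type":"object","properties":{"increments":{"type":"array","items":{"type":"array"}}},"required":["increments"]}

```bash
ls; mkdir -p pics; python3 - <<'E'
from rig import bot
import cv2,json
s=bot.read_state(); print(s)
for n in ["top","side","wrist"]:
    im,d=bot.capture(n); cv2.imwrite(f"pics/{n}0.png",im)
    import numpy as np; np.savez(f"pics/{n}0.npz",im=im,d=d)
    print(n,bot.camera_info(n))
print(bot.hold_point_z)
E
```

```text
pics
{'time_s': 0.0, 'joint_positions': array([ 5.38285798e+01,  3.02785604e+01,  8.21580002e+01, -8.03359324e-04,
        6.76897631e+01, -1.02264677e+01]), 'qvel': array([ 0.09279966, -0.00240502, -0.06462137,  0.00713283, -0.04845945,
       -0.04213096]), 'tau': array([ 2.85709802e-04, -4.40031445e+01, -1.76594692e+01,  6.33283309e-02,
        5.82116819e-02, -1.59759838e-04]), 'position': array([0.27296008, 0.56140741, 0.22156704]), 'tcp_rot': array([[-8.99216892e-01,  4.37501218e-01, -1.29078658e-03],
       [ 4.37502958e-01,  8.99215195e-01, -1.78746162e-03],
       [ 3.78678271e-04, -2.17203863e-03, -9.99997569e-01]]), 'force': array([ 0.39750074, -0.6941979 ,  0.91387485]), 'moment': array([0.01514243, 0.01717744, 0.00832877]), 'opening': 1.0022616534032325}
top {'K': array([[518.0633135 ,   0.        , 277.92867749],
       [  0.        , 518.0633135 , 212.39272587],
       [  0.        ,   0.        ,   1.        ]]), 'distortion': array([-0.1903205,  0.       ,  0.       ,  0.       ,  0.       ]), 'R': array([[ 0.02848328, -0.99958487, -0.00433384],
       [-0.9857383 , 
[... 501 characters left out ...]
324,  0.76136417, -0.61271313]]), 't': array([-0.54062369,  0.08577799,  1.01669612])}
wrist {'K': array([[340.60906247,   0.        , 280.33874874],
       [  0.        , 340.60906247, 208.80625685],
       [  0.        ,   0.        ,   1.        ]]), 'distortion': array([-0.02563787,  0.        ,  0.        ,  0.        ,  0.        ]), 'mount': array([[ 9.85540718e-04, -9.64331373e-01, -2.64696112e-01,
         7.26498718e-02],
       [ 9.99999504e-01,  9.87611812e-04,  1.25257506e-04,
         7.01002210e-04],
       [ 1.40627264e-04, -2.64696104e-01,  9.64331868e-01,
        -1.62823522e-01],
       [ 0.00000000e+00,  0.00000000e+00,  0.00000000e+00,
         1.00000000e+00]])}
-0.0187
```

View pics/top0.png

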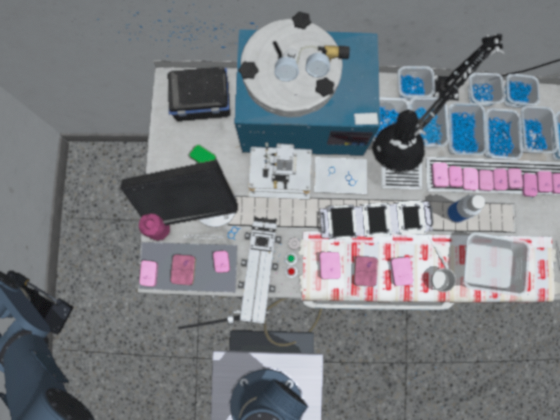

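View pics/side0.png

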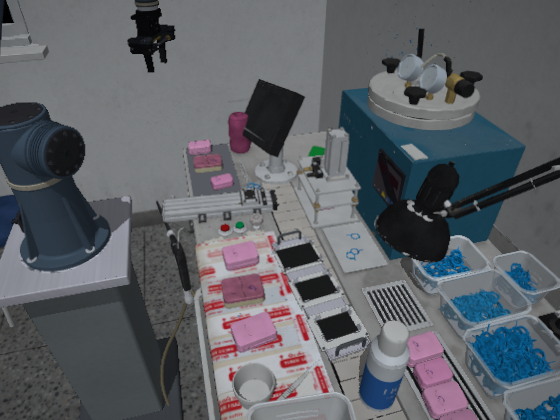

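View pics/wrist0.png

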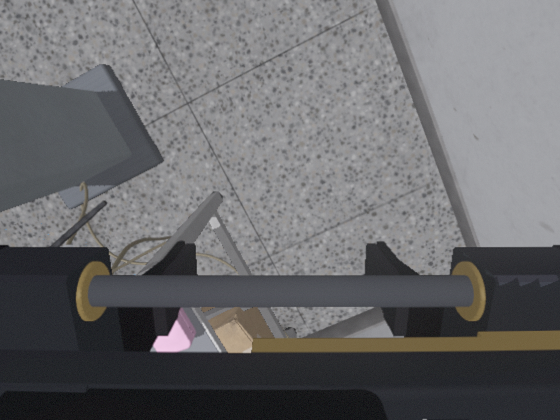

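```bash
cat > h.py <<'E'
import numpy as np,cv2
from rig import bot
def cam(n,st=None):
    c=bot.camera_info(n)
    if 'mount' in c:
        M=c['mount']; T=np.eye(4); T[:3,:3]=st['tcp_rot']; T[:3,3]=st['position']
        W=T@M; R=W[:3,:3].T; t=-R@W[:3,3]
    else: R,t=c['R'],c['t']
    return c['K'],c['distortion'],np.array(R),np.array(t)
def rays(n,uv,st=None):
    K,D,R,t=cam(n,st)
    p=cv2.undistortPoints(np.asarray(uv,float).reshape(-1,1,2),K,D).reshape(-1,2)
    return np.c_[p,np.ones(len(p))],R,t
def plane(n,uv,z,st=None):
    r,R,t=rays(n,uv,st); o=-R.T@t; d=r@R
    return o+d*((z-o[2])/d[:,2])[:,None]
def cloud(n,d,st=None,mask=None):
    if mask is None: mask=np.ones(d.shape,bool)
    v,u=np.where(mask&(d>0)); r,R,t=rays(n,np.c_[u,v],st)
    return (r*d[v,u][:,None]-t)@R, np.c_[u,v]
def proj(n,X,st=None):
    K,D,R,t=cam(n,st)
    return cv2.projectPoints(np.asarray(X,float).reshape(-1,3),cv2.Rodrigues(R)[0],t,K,D)[0].reshape(-1,2)
E
python3 - <<'E'
from h import *
im,d=bot.capture("top"); np.savez("pics/top1.npz",im=im,d=d)
for n in ["large_mould_a","medium_mould","small_mould","nest_large","nest_medium","nest_small","open_half_a"]:
    for r in bot.trace("top",n):
        m=r['region'].astype(bool); P,_=cloud("top",d,mask=m)
        if len(P)==0: print(n,r['p'],r['bbox'],'nodepth');continue
        zt=np.percentile(P[:,2],80)
        v,u=np.where(m); Q=plane("top",np.c_[u,v],zt)[:,:2]
        rc=cv2.minAreaRect(Q.astype(np.float32))
        print(n,round(r['p'],2),np.round(r['bbox']),len(P),'z',P[:,2].round(3).min(),zt.round(3),'rect',np.round(rc[0],4),np.round(rc[1],3),round(rc[2],1))
big=cv2.resize(im[210:320,120:460],None,fx=2.35,fy=2.35,interpolation=cv2.INTER_CUBIC); cv2.imwrite("pics/topcrop.png",big)
E
```

```text
large_mould_a 0.9 [318. 252. 345. 279.] 548 z 0.006 0.031 rect [ 0.4066 -0.172 ] [0.078 0.06 ] 1.4
medium_mould 0.74 [140. 260. 158. 289.] 420 z -0.0 0.032 rect [0.3669 0.3517] [0.073 0.051] 2.2
medium_mould 0.63 [191. 146. 214. 159.] 310 z 0.006 0.031 rect [0.7247 0.2135] [0.076 0.049] 57.6
small_mould 0.68 [214. 254. 230. 271.] 267 z 0.014 0.027 rect [0.4096 0.14  ] [0.055 0.044] 2.6
nest_large 0.93 [329. 207. 354. 239.] 940 z -0.001 0.019 rect [ 0.536  -0.2085] [0.105 0.084] 5.1
nest_medium 0.66 [361. 204. 387. 239.] 807 z 0.002 0.019 rect [ 0.5467 -0.3091] [0.098 0.077] 2.6
nest_small 0.7 [398. 200. 428. 232.] 880 z 0.006 0.019 rect [ 0.5555 -0.4138] [0.101 0.081] 5.5
open_half_a 0.78 [170. 256. 199. 288.] 633 z 0.0 0.028 rect [0.3826 0.25  ] [0.084 0.068] 2.0
```

View pics/topcrop.png

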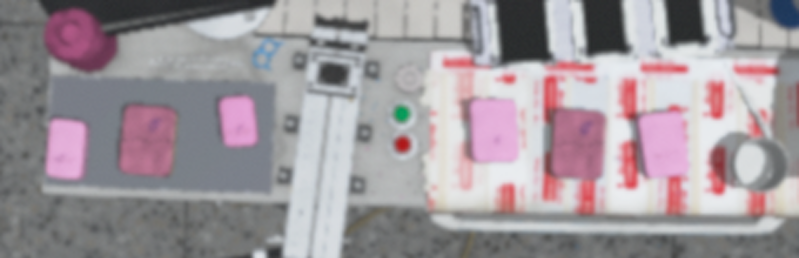

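```bash
python3 - <<'E'
from h import *
z=np.load("pics/top1.npz"); im,d=z['im'],z['d']
P,uv=cloud("top",d)
# height map text: x rows 0.30..0.75, y cols 0.45..-0.6 step .03
for x in np.arange(0.74,0.28,-0.03):
    row=[]
    for y in np.arange(0.45,-0.62,-0.03):
        m=(abs(P[:,0]-x)<.015)&(abs(P[:,1]-y)<.015)
        row.append('%4d'%(1000*P[m,2].max()) if m.any() else '  --')
    print('%.2f'%x,''.join(row))
print(' '.join('%.2f'%y for y in np.arange(0.45,-0.62,-0.03)))
# moulds by colour
hsv=cv2.cvtColor(im,cv2.COLOR_BGR2HSV)
for c in [(149,274),(183,269),(222,262),(331,265),(366,270),(402,271)]:
    print(c,hsv[c[1],c[0]],plane("top",[c],.028).round(4))
for n,c in [("L",(.536,-.2085)),("M",(.5467,-.3091)),("S",(.5555,-.4138))]:
    m=(abs(P[:,0]-c[0])<.03)&(abs(P[:,1]-c[1])<.02); print(n,np.median(P[m,2]),P[m,2].std())
E
```

```text
0.74   --  --   7   7   7  11   8  35  35  32  13  71 283 282 282 284 283 286 281 281 286 283 282 284 282 219 309 311 249 199   3  11  80  90  83  83
0.71   --  --   5   8   7   8   8  36  38  35  12   7   8 120 149 233 231 233 114 113  19  17  19  18 193 222 251 250 223 201   9  38  38  35  30  29
0.68   --  --   7   7   8   3  --  --  --  --   6  10   7 115 222 232 231 232 113 109  20  24  22  19 182 213 226 226 217 186  11  38  38  34  32  30
0.65   --  --  --  --  --  --  -- 236 247 252 265 250   7 116 140 229 231 229 114  15  19  25  18  21  19 178 194 196 182  10   8  33  40  31  32  32
0.62   --  -- 210 217 228 231 245 250 257 263 268 258   8 120 114 129 130 130 123  16  18  18  20  16  19   8   7   7  14  18  22   9   8 141 143   4
0.59   --  -- 219 226 231 237 241 244 240 242 240 238 161   7   7  10   8  13  11   7  15  28  22  28  23  23  25  21  31  26  29  47   7 194 194  --
0.56   --  -- 204 202 202 202 197 197 192 191 191 185 163  27  14   9   8  10   9   7  44  30  24  23  22  24  22  19  23  22  21  50   7 195 194   7
0.53   --  -- 144 153 153 153 155 148 144 141 139 
[... 1243 characters left out ...]
-131-126-130-132 -36 -29-130-129-130-131-132-133-131-143
0.45 0.42 0.39 0.36 0.33 0.30 0.27 0.24 0.21 0.18 0.15 0.12 0.09 0.06 0.03 0.00 -0.03 -0.06 -0.09 -0.12 -0.15 -0.18 -0.21 -0.24 -0.27 -0.30 -0.33 -0.36 -0.39 -0.42 -0.45 -0.48 -0.51 -0.54 -0.57 -0.60
(149, 274) [157  60 228] [[0.3656 0.351  0.028 ]]
(183, 269) [167  91 160] [[0.3839 0.2512 0.028 ]]
(222, 262) [157  74 221] [[0.4081 0.1383 0.028 ]]
(331, 265) [157  59 229] [[ 0.4083 -0.1766  0.028 ]]
(366, 270) [167  92 161] [[ 0.3961 -0.2785  0.028 ]]
(402, 271) [156  59 229] [[ 0.3953 -0.3845  0.028 ]]
L 0.016258017724783545 0.0034773769339026543
M 0.016052198779410082 0.0035004873224418662
S 0.015747319654937756 0.0033135571492295046
```

Emit:
servo_tool:
  increments:
    - [0,[0,0,-10],-9]
    - [0,[0,0,-10],-9]
    - [0,[0,0,-10],-8]
    - [0,[-22,-42,0],0]
    - [0,[-22,-42,0],0]

```text
time_s: 1.18
position: [0.3178, 0.4775, 0.2527]
tcp_rot: [[-1.0, -0.003, 0.001], [-0.003, 1.0, 0.0], [-0.001, 0.0, -1.0]]
force: [0.9, -0.0, -0.1]
opening: 1.001
```

Emit:
servo_tool:
  increments:
    - [0,[-22,-42,0],0]
    - [0,[-22,-42,0],0]
    - [0,[-22,-42,0],0]
    - [0,[-22,-42,0],0]
    - [0,[-22,-42,0],0]

```text
time_s: 1.8
position: [0.4284, 0.2668, 0.2529]
tcp_rot: [[-1.0, -0.001, 0.001], [-0.001, 1.0, 0.0], [-0.001, 0.0, -1.0]]
force: [0.6, 0.1, 0.0]
opening: 0.999
```

Emit:
servo_tool:
  increments:
    - [0,[0,0,0],0]
    - [0,[0,0,0],0]

```text
time_s: 2.05
position: [0.4275, 0.2683, 0.2526]
tcp_rot: [[-1.0, -0.0, -0.0], [-0.0, 1.0, 0.001], [0.0, 0.001, -1.0]]
force: [0.2, 0.2, 0.4]
opening: 0.998
```

```bash
cat >> h.py <<'E'
def look(n,tag,things):
    st=bot.read_state(); im,d=bot.capture(n); vis=im.copy()
    for t in things:
        for r in bot.trace(n,t):
            m=r['region'].astype(bool); P,_=cloud(n,d,st,mask=m)
            if len(P)<30: print(t,r['p'],r['bbox'],'nodepth');continue
            zt=np.percentile(P[:,2],75)
            top=P[P[:,2]>zt-.006]
            H=TOP.get(t,zt)
            v,u=np.where(m); Q=plane(n,np.c_[u,v],H,st)[:,:2]
            rc=cv2.minAreaRect(Q.astype(np.float32)); rd=cv2.minAreaRect(top[:,:2].astype(np.float32))
            print(t,round(r['p'],2),np.round(r['bbox']),len(P),'zt',zt.round(4),'rect',np.round(rc[0],4),np.round(rc[1],3),round(rc[2],1),'| cloud',np.round(rd[0],4),np.round(rd[1],3),round(rd[2],1))
            cv2.drawContours(vis,cv2.findContours(m.astype(np.uint8),0,2)[0],-1,(0,255,0),1)
    cv2.imwrite(f"pics/{tag}.png",vis); np.savez(f"pics/{tag}.npz",im=im,d=d,pos=st['position'],rot=st['tcp_rot'])
    return st,im,d
TOP={}
E
python3 - <<'E'
from h import *
look("wrist","w1",["medium_mould","small_mould","open_half_a"])
E
```

```text
small_mould 0.6 [151. 136. 195. 191.] 1999 zt 0.0252 rect [0.4089 0.1462] [0.061 0.046] 9.4 | cloud [0.4099 0.1432] [0.061 0.042] 9.4
open_half_a 0.9 [238.  99. 297. 179.] 4301 zt 0.0271 rect [0.3823 0.2553] [0.066 0.084] 87.7 | cloud [0.3824 0.2545] [0.065 0.085] 87.3
```

View pics/w1.png

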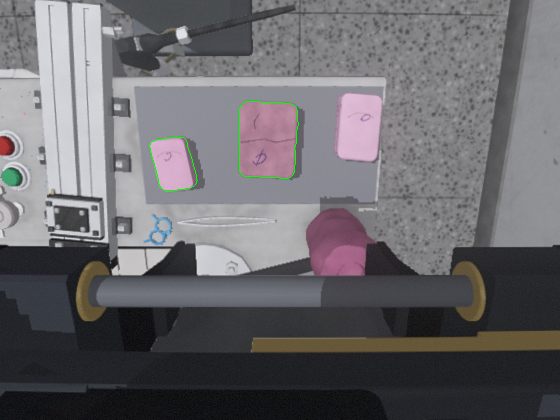

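```bash
cat >> h.py <<'E'
from scipy.optimize import minimize
def sil(n,st,p,dims,z0):
    x,y,a=p; L,W,H=dims; c,s=np.cos(a),np.sin(a)
    X=[[x+c*i*L/2-s*j*W/2,y+s*i*L/2+c*j*W/2,z0+k*H] for i in(-1,1) for j in(-1,1) for k in(0,1)]
    return cv2.convexHull(proj(n,X,st).astype(np.float32))
def fitbox(n,st,mask,dims,z0,p0):
    S=8; v,u=np.where(mask); u0,v0=u.min()-12,v.min()-12; w,h=u.max()-u0+12,v.max()-v0+12
    M=np.zeros((h,w),np.uint8); M[v-v0,u-u0]=1
    def cost(q):
        poly=sil(n,st,(q[0]*.01,q[1]*.01,q[2]*.1),dims,z0).reshape(-1,2)-[u0,v0]
        big=np.zeros((h*4,w*4),np.uint8); cv2.fillPoly(big,[np.round((poly+.5)*4*16-8).astype(np.int32)],255,shift=4)
        f=cv2.resize(big,(w,h),interpolation=cv2.INTER_AREA)/255.
        return np.abs(f-M).sum()/M.sum()
    r=minimize(cost,[p0[0]/.01,p0[1]/.01,p0[2]/.1],method='Nelder-Mead',options=dict(initial_simplex=np.array([[p0[0]/.01,p0[1]/.01,p0[2]/.1]]*4)+np.vstack([np.zeros(3),np.eye(3)]),maxiter=200,xatol=.005,fatol=1e-5))
    q=r.x; return np.array([q[0]*.01,q[1]*.01,q[2]*.1]),r.fun
def pinkmask(im,seed):
    hsv=cv2.cvtColor(im,cv2.COLOR_BGR2HSV)
    m=cv2.inRange(hsv,(145,28,120),(172,130,255))
    m=cv2.morphologyEx(m,cv2.MORPH_OPEN,np.ones((3,3)))
    m=cv2.morphologyEx(m,cv2.MORPH_CLOSE,np.ones((7,7)))
    k,l=cv2.connectedComponents(m); return l==l[seed[1],seed[0]]
D={'A':(.082,.058,.025),'B':(.080,.059,.027),'M':(.074,.048,.028),'S':(.063,.044,.023)}
E
python3 - <<'E'
from h import *
z=np.load("pics/w1.npz"); st=dict(position=z['pos'],tcp_rot=z['rot'])
vis=z['im'].copy()
for k,seed,p0 in [('S',(173,164),(.41,.143,.15)),('M',(359,127),(.367,.352,.0))]:
    m=pinkmask(z['im'],seed); print(k,m.sum())
    for kk in ['S','M','A']:
        p,f=fitbox("wrist",st,m,D[kk],.002,p0); print(k,'as',kk,p[:2].round(4),np.degrees(p[2]).round(1),round(f,3))
        if k==kk: cv2.polylines(vis,[sil("wrist",st,p,D[k],.002).round().astype(int)],True,(0,255,0),1)
cv2.imwrite("pics/w1fit.png",cv2.resize(vis[80:220,130:400],None,fx=2.9,fy=2.9))
z=np.load("pics/top1.npz"); 
for k,seed,p0 in [('S',(222,262),(.41,.143,.15)),('M',(149,274),(.367,.352,.0)),('A',(331,265),(.4066,-.172,0)),('B',(402,271),(.395,-.385,.1))]:
    m=pinkmask(z['im'],seed)
    for kk in ([k] if k in 'SM' else ['A','B']):
        p,f=fitbox("top",None,m,D[kk],.002,p0); print('top',k,kk,p[:2].round(4),np.degrees(p[2]).round(1),round(f,3))
E
```

```text
S 2038
S as S [0.4098 0.1429] 8.6 0.17
S as M [0.4154 0.1452] 10.6 0.525
S as A [0.4192 0.1544] 8.6 0.721
M 2941
M as S [0.3666 0.3577] -1.0 0.154
M as M [0.3679 0.3567] -1.7 0.105
M as A [0.3712 0.3547] -2.7 0.411
top S S [0.4119 0.1424] 8.9 0.079
top M M [0.3687 0.3569] -1.4 0.073
top A A [ 0.4099 -0.1734] 4.2 0.095
top A B [ 0.4097 -0.1737] 3.7 0.09
top B A [ 0.3954 -0.3864] 4.4 0.07
top B B [ 0.3957 -0.3865] 4.4 0.076
```

View pics/w1fit.png

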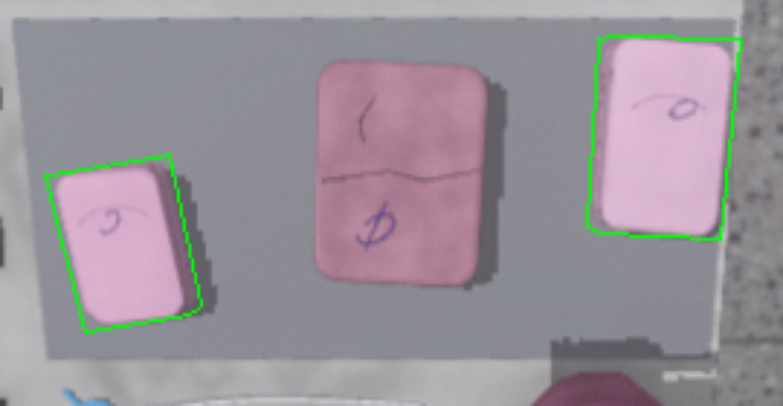

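Emit:
servo_tool:
  increments:
    - [0.2,[20,30,20],1.6]
    - [0.2,[20,29,40],0]
    - [0.2,[20,29,45],0]
    - [0.2,[0,0,50],0]
    - [0.2,[0,0,30],0]

```text
time_s: 2.88
position: [0.3672, 0.358, 0.0654]
tcp_rot: [[-1.0, 0.024, -0.002], [0.024, 1.0, -0.001], [0.002, -0.001, -1.0]]
force: [0.2, 0.1, -0.7]
opening: 0.8
```

Emit:
servo_tool:
  increments:
    - [0.2,[0,0,0],0]
    - [0.2,[0,0,0],0]

```text
time_s: 3.12
position: [0.3697, 0.358, 0.0684]
tcp_rot: [[-1.0, 0.026, 0.001], [0.026, 1.0, 0.001], [-0.001, 0.001, -1.0]]
force: [0.3, -0.1, 0.5]
opening: 0.798
```

```bash
python3 - <<'E'
from h import *
st,im,d=look("wrist","w2",[])
p=(.368,.3568,np.radians(-1.6))
vis=im.copy(); cv2.polylines(vis,[sil("wrist",st,p,D['M'],.002).round().astype(int)],True,(0,255,0),1)
cv2.imwrite("pics/w2.png",vis)
E
```

```text
(no output)
```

View pics/w2.png

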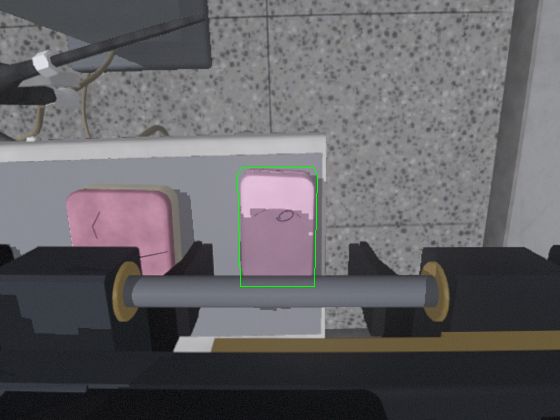

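Emit:
servo_tool:
  increments:
    - [0.2,[2,-1,20],0]
    - [0.2,[0,0,20],0]
    - [0.2,[0,0,15],0]
    - [0.2,[0,0,6],0]
    - [0.2,[0,0,0],0]

```text
time_s: 3.8
position: [0.3674, 0.3564, 0.0067]
tcp_rot: [[-1.0, 0.027, 0.0], [0.027, 1.0, 0.0], [-0.0, 0.0, -1.0]]
force: [-0.2, 0.8, 0.5]
opening: 0.797
```

Emit:
servo_tool:
  increments:
    - [0.7,[0,0,0],0]
    - [0.7,[0,0,0],0]
    - [0.7,[0,0,0],0]
    - [0.7,[0,0,0],0]
    - [0.7,[0,0,0],0]

```text
time_s: 4.42
position: [0.3673, 0.3563, 0.0069]
tcp_rot: [[-1.0, 0.027, 0.0], [0.027, 1.0, 0.0], [-0.0, 0.0, -1.0]]
force: [-0.9, -1.6, 4.6]
opening: 0.549
```

Emit:
servo_tool:
  increments:
    - [0.7,[0,0,-30],0]
    - [0.7,[0,0,-45],0]
    - [0.7,[0,0,-50],-7]
    - [0.7,[-9,-45,-22],0]
    - [0.7,[-9,-45,-22],0]

```text
time_s: 5.05
position: [0.3936, 0.2677, 0.1763]
tcp_rot: [[-0.995, -0.097, 0.001], [-0.097, 0.995, 0.0], [-0.001, 0.0, -1.0]]
force: [1.9, -0.0, -2.0]
opening: 0.547
```

Emit:
servo_tool:
  increments:
    - [0.7,[-9,-46,-22],0]
    - [0.7,[-9,-46,-22],0]
    - [0.7,[-9,-46,-22],0]
    - [0.7,[-9,-46,-22],0]
    - [0.7,[-9,-46,-22],0]

```text
time_s: 5.68
position: [0.46, 0.0423, 0.2858]
tcp_rot: [[-0.995, -0.095, -0.001], [-0.095, 0.995, 0.0], [0.001, 0.0, -1.0]]
force: [0.4, 0.6, -1.4]
opening: 0.546
```

Emit:
servo_tool:
  increments:
    - [0.7,[-9,-46,-22],0]
    - [0.7,[-9,-46,-22],0]
    - [0.7,[-9,-46,-20],0]
    - [0.7,[0,0,0],0]
    - [0.7,[0,0,0],0]

```text
time_s: 6.3
position: [0.4993, -0.0905, 0.3485]
tcp_rot: [[-0.996, -0.094, -0.003], [-0.094, 0.996, 0.002], [0.002, 0.002, -1.0]]
force: [0.5, 0.4, -1.7]
opening: 0.546
```

```bash
python3 - <<'E'
from h import *
st,im,d=look("wrist","w3",["nest_large","nest_medium","nest_small","large_mould_a"])
print(st['position'],st['opening'])
E
```

```text
nest_large 0.95 [169. 150. 229. 220.] 3602 zt 0.0171 rect [ 0.5372 -0.2076] [0.101 0.081] 5.3 | cloud [ 0.5364 -0.2082] [0.099 0.081] 5.3
nest_medium 0.92 [ 98. 150. 160. 214.] 3542 zt 0.017 rect [ 0.5446 -0.3103] [0.099 0.082] 5.2 | cloud [ 0.5462 -0.3126] [0.099 0.083] 5.1
nest_small 0.9 [ 28. 151.  91. 218.] 3573 zt 0.017 rect [ 0.5555 -0.4135] [0.1   0.083] 4.6 | cloud [ 0.5556 -0.4162] [0.101 0.085] 3.8
nest_small 0.19 [171. 151. 227. 219.] 3509 zt 0.0171 rect [ 0.5373 -0.2081] [0.101 0.082] 5.2 | cloud [ 0.5365 -0.2091] [0.099 0.083] 5.0
large_mould_a 0.75 [ 44.  40. 101. 105.] 3007 zt 0.0275 rect [ 0.3946 -0.3785] [0.082 0.067] 8.5 | cloud [ 0.3942 -0.3845] [0.081 0.058] 8.4
large_mould_a 0.68 [205.  64. 248. 127.] 2588 zt 0.0298 rect [ 0.4072 -0.1726] [0.078 0.059] 4.1 | cloud [ 0.4071 -0.1736] [0.079 0.058] 4.2
[ 0.49927851 -0.09051596  0.34847882] 0.5458472793152606
```

View pics/w3.png

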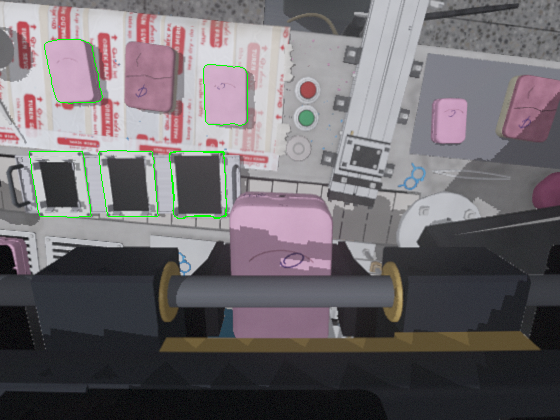

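```bash
python3 - <<'E'
from h import *
z=np.load("pics/w3.npz"); st=dict(position=z['pos'],tcp_rot=z['rot']); im=z['im']
g=cv2.cvtColor(im,cv2.COLOR_BGR2GRAY)
for k,(u,v),dm in [('L',(200,184),(.088,.065)),('M',(129,184),(.08,.054)),('S',(60,184),(.069,.05))]:
    m=(g<60).astype(np.uint8); m=cv2.morphologyEx(m,cv2.MORPH_OPEN,np.ones((5,5)))
    n,l=cv2.connectedComponents(m); mm=l==l[v,u]
    vv,uu=np.where(mm); Q=plane("wrist",np.c_[uu,vv],.016,st)[:,:2].astype(np.float32)
    rc=cv2.minAreaRect(Q); p,f=fitbox("wrist",st,mm,(*dm,0.0001),.016,(rc[0][0],rc[0][1],.09))
    print(k,mm.sum(),np.round(rc[0],4),np.round(rc[1],3),rc[2],'fit',p[:2].round(4),np.degrees(p[2]).round(2),round(f,3))
# held mould front top edge
m=pinkmask(im,(280,225)); vv,uu=np.where(m); print(uu.min(),uu.max(),vv.min())
P,_=cloud("wrist",z['d'],st,m); T=(P-st['position'])@st['tcp_rot']; print('tool',T.min(0),T.max(0),np.percentile(T,[2,98],axis=0))
E
```

```text
L 158257 [ 0.5495 -0.0504] [0.917 0.673] 84.55180358886719 fit [0.3101 0.0035] 84.41 0.978
M 158257 [ 0.5495 -0.0504] [0.917 0.673] 84.55180358886719 fit [0.3021 0.0223] 83.11 0.983
S 1331 [ 0.5562 -0.4154] [0.066 0.048] 4.6675591468811035 fit [ 0.557  -0.4156] 5.42 0.128
230 332 192
tool [ 0.00293274 -0.0218128  -0.02641871] [0.03732025 0.02394593 0.00059412] [[ 0.0042238  -0.0202876  -0.02460308]
 [ 0.03627964  0.02200433 -0.00576246]]
```

Emit:
servo_tool:
  increments:
    - [0.7,[-5,-45,25],0]
    - [0.7,[-5,-45,25],0]
    - [0.7,[-5,-45,25],0]
    - [0.7,[-5,-45,25],0]
    - [0.7,[-6,-44,25],0]

```text
time_s: 7.18
position: [0.5479, -0.3122, 0.2235]
tcp_rot: [[-0.995, -0.096, -0.0], [-0.096, 0.995, 0.0], [0.0, 0.0, -1.0]]
force: [0.9, 1.1, -1.0]
opening: 0.55
```

Emit:
servo_tool:
  increments:
    - [0.7,[0,0,50],0]
    - [0.7,[0,0,50],0]
    - [0.7,[0,0,50],0]
    - [0.7,[0,0,10],0]
    - [0.7,[0,0,0],0]

```text
time_s: 7.8
position: [0.548, -0.3114, 0.0647]
tcp_rot: [[-0.995, -0.096, -0.0], [-0.096, 0.995, 0.0], [0.0, 0.0, -1.0]]
force: [-1.3, -0.4, -1.1]
opening: 0.548
```

```bash
python3 - <<'E'
from h import *
st,im,d=look("wrist","w4",[])
print(st['position'],st['tcp_rot'][:,0],st['opening'])
vis=im.copy()
for (x,y),dm in [((.537,-.208),(.088,.065)),((.5465,-.3115),(.08,.054)),((.556,-.415),(.069,.05))]:
    cv2.polylines(vis,[sil("wrist",st,(x,y,np.radians(5.2)),(*dm,.0001),.016).round().astype(int)],True,(0,255,0),1)
cv2.imwrite("pics/w4.png",vis)
E
```

```text
[ 0.54799138 -0.31142056  0.06473339] [-9.95404087e-01 -9.57637873e-02  3.52143670e-05] 0.5483360302785156
```

View pics/w4.png

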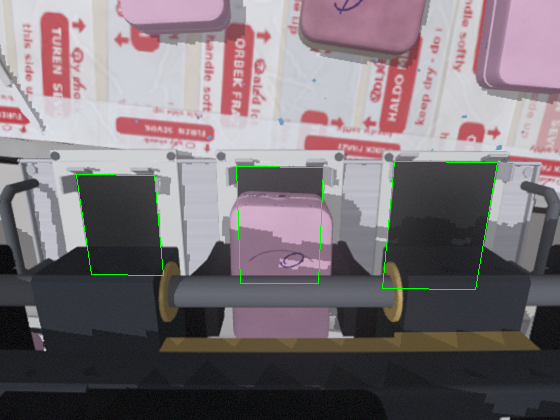

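Emit:
servo_tool:
  increments:
    - [0.7,[1.2,0,18],0]
    - [0.7,[0,0,12],0]
    - [0.7,[0,0,7],0]
    - [0.7,[0,0,4],0]
    - [0.7,[0,0,2],0]

```text
time_s: 8.48
position: [0.5464, -0.3118, 0.0213]
tcp_rot: [[-0.995, -0.095, -0.0], [-0.095, 0.995, -0.0], [0.0, -0.0, -1.0]]
force: [0.2, -0.5, -0.6]
opening: 0.547
```

Emit:
servo_tool:
  increments:
    - [0.7,[0,0,0.5],0]
    - [0.7,[0,0,0],0]

```text
time_s: 8.72
position: [0.5465, -0.3119, 0.0213]
tcp_rot: [[-0.995, -0.095, 0.0], [-0.095, 0.995, -0.0], [-0.0, -0.0, -1.0]]
force: [-0.5, -0.4, -1.4]
opening: 0.545
```

Emit:
servo_tool:
  increments:
    - [0.7,[0,0,1],0]
    - [0.7,[0,0,0],0]

```text
time_s: 8.98
position: [0.5466, -0.3119, 0.0209]
tcp_rot: [[-0.995, -0.095, 0.001], [-0.095, 0.995, -0.001], [-0.001, -0.001, -1.0]]
force: [-1.8, 0.6, 3.8]
opening: 0.546
```

Emit:
servo_tool:
  increments:
    - [0.7,[0,0,1],0]
    - [0.7,[0,0,0],0]

```text
time_s: 9.22
position: [0.5466, -0.312, 0.0209]
tcp_rot: [[-0.995, -0.095, 0.001], [-0.095, 0.995, -0.001], [-0.001, -0.001, -1.0]]
force: [-2.9, 1.6, 10.3]
opening: 0.545
```

Emit:
servo_tool:
  increments:
    - [0.25,[0,0,-1],0]
    - [0.25,[0,0,0],0]
    - [0.25,[0,0,0],0]
    - [0.25,[0,0,-20],0]
    - [0.25,[0,0,-40],0]

```text
time_s: 9.85
position: [0.5454, -0.311, 0.0799]
tcp_rot: [[-0.995, -0.095, -0.003], [-0.095, 0.995, 0.002], [0.003, 0.003, -1.0]]
force: [1.0, 0.0, -0.2]
opening: 0.747
```

```bash
python3 - <<'E'
from h import *
st,im,d=look("wrist","w5",[])
print(st['position'],st['opening'])
E
```

```text
[ 0.54536645 -0.31098204  0.07986935] 0.7473007798122879
```

View pics/w5.png

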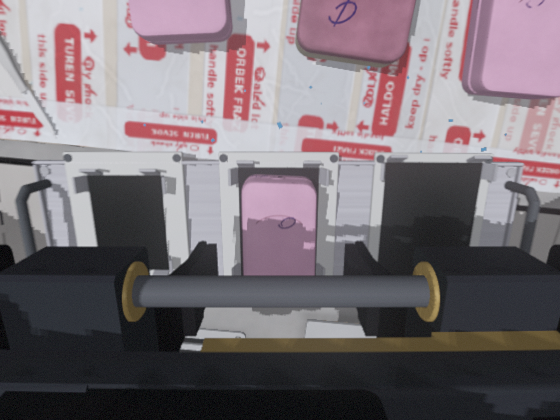

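Emit:
servo_tool:
  increments:
    - [0.15,[0,0,-50],0]
    - [0.15,[20,10,-50],0]
    - [0.15,[30,10,-50],0]
    - [0.15,[30,10,-50],0]
    - [0.15,[0,0,0],0]

```text
time_s: 10.52
position: [0.4641, -0.2905, 0.2858]
tcp_rot: [[-0.996, -0.094, 0.007], [-0.094, 0.996, -0.007], [-0.007, -0.008, -1.0]]
force: [0.3, 0.6, 0.7]
opening: 0.849
```

Emit:
servo_tool:
  increments:
    - [0.15,[0,0,0],0]

```text
time_s: 10.65
position: [0.4639, -0.2894, 0.2808]
tcp_rot: [[-0.995, -0.095, 0.001], [-0.095, 0.995, -0.001], [-0.001, -0.001, -1.0]]
force: [0.8, -0.6, -0.0]
opening: 0.849
```

```bash
python3 - <<'E'
from h import *
st,im,d=look("wrist","w6",["large_mould_a","open_half_a","medium_mould","nest_large"])
print(st['position'],st['opening'])
E
```

```text
large_mould_a 0.89 [354. 104. 408. 174.] 3157 zt 0.0297 rect [ 0.4063 -0.1769] [0.076 0.061] 3.6 | cloud [ 0.4062 -0.1739] [0.077 0.057] 4.1
large_mould_a 0.8 [180.  76. 231. 147.] 3314 zt 0.0276 rect [ 0.3936 -0.3839] [0.078 0.06 ] 9.1 | cloud [ 0.3936 -0.3856] [0.079 0.058] 8.7
open_half_a 0.57 [265.  79. 330. 154.] 3936 zt 0.0272 rect [ 0.3925 -0.2775] [0.066 0.084] 87.5 | cloud [ 0.3925 -0.2779] [0.065 0.085] 87.5
medium_mould 0.79 [241. 208. 279. 264.] 2073 zt 0.0446 rect [ 0.5424 -0.3106] [0.077 0.045] 5.3 | cloud [ 0.5457 -0.3105] [0.073 0.045] 5.3
nest_large 0.81 [305. 194. 369. 270.] 3919 zt 0.017 rect [ 0.537  -0.2077] [0.103 0.08 ] 5.3 | cloud [ 0.5358 -0.2078] [0.1  0.08] 5.3
nest_large 0.54 [149. 194. 210. 268.] 3542 zt 0.0168 rect [ 0.5537 -0.4144] [0.101 0.081] 5.2 | cloud [ 0.5325 -0.3884] [0.139 0.139] 6.1
[ 0.46385348 -0.28942469  0.28076621] 0.8494548685766201
```

View pics/w6.png

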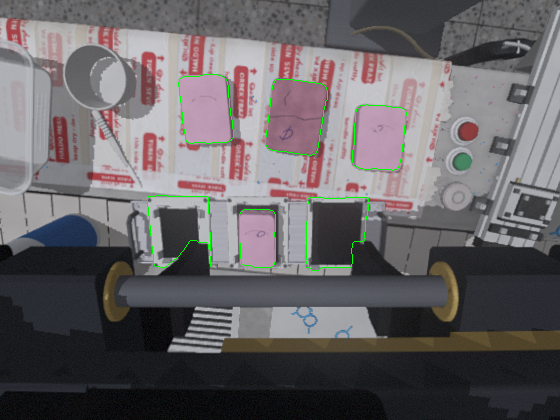

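Emit:
servo_tool:
  increments:
    - [0.14,[0,0,10],1.3]
    - [0.14,[16,40,35],0]
    - [0.14,[16,40,45],0]
    - [0.14,[16.5,39,45],0]
    - [0.14,[0,0,45],0]

```text
time_s: 11.52
position: [0.4038, -0.1705, 0.0984]
tcp_rot: [[-0.997, -0.074, -0.004], [-0.074, 0.997, 0.003], [0.004, 0.004, -1.0]]
force: [0.7, -0.5, -0.3]
opening: 0.86
```

Emit:
servo_tool:
  increments:
    - [0.14,[0,0,35],0]
    - [0.14,[0,0,0],0]
    - [0.14,[0,0,0],0]

```text
time_s: 11.9
position: [0.4072, -0.1746, 0.0653]
tcp_rot: [[-0.997, -0.072, 0.0], [-0.072, 0.997, -0.0], [-0.0, -0.0, -1.0]]
force: [-0.8, 0.7, 1.1]
opening: 0.861
```

```bash
python3 - <<'E'
from h import *
st,im,d=look("wrist","w7",[])
print(st['position'],st['tcp_rot'][:,0],st['opening'])
vis=im.copy()
cv2.polylines(vis,[sil("wrist",st,(.407,-.174,np.radians(4.1)),D['B'],.002).round().astype(int)],True,(0,255,0),1)
cv2.imwrite("pics/w7.png",vis)
E
```

```text
[ 0.40719374 -0.17457454  0.06534638] [-9.97388240e-01 -7.22263114e-02 -2.42934858e-04] 0.860692608746981
```

View pics/w7.png

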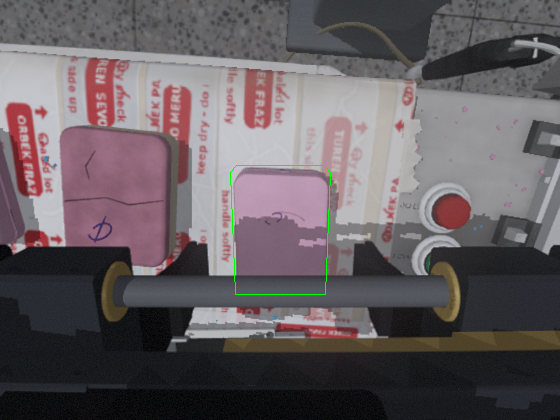

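Aligned with the large mould (pixel 282,225); descend and grip.

Emit:
servo_tool:
  increments:
    - [0.14,[0,0,20],0]
    - [0.14,[0,0,20],0]
    - [0.14,[0,0,14],0]
    - [0.14,[0,0,4.5],0]
    - [0.14,[0,0,0],0]

```text
time_s: 12.58
position: [0.4071, -0.1745, 0.0068]
tcp_rot: [[-0.997, -0.072, 0.0], [-0.072, 0.997, -0.0], [-0.0, -0.0, -1.0]]
force: [-0.2, -0.2, 0.1]
opening: 0.861
```

Emit:
servo_tool:
  increments:
    - [0.6,[0,0,0],0]
    - [0.6,[0,0,0],0]
    - [0.6,[0,0,0],0]
    - [0.6,[0,0,0],0]

```text
time_s: 13.08
position: [0.407, -0.1744, 0.0069]
tcp_rot: [[-0.997, -0.072, 0.001], [-0.072, 0.997, -0.0], [-0.001, -0.001, -1.0]]
force: [0.8, 0.7, 4.9]
opening: 0.679
```

Emit:
servo_tool:
  increments:
    - [0.6,[0,0,-25],0]
    - [0.6,[0,0,-40],-1.1]
    - [0.6,[-20,-7,-35],0]
    - [0.6,[-40,-15,0],0]
    - [0.6,[-40,-15,0],0]

```text
time_s: 13.7
position: [0.5106, -0.2021, 0.1071]
tcp_rot: [[-0.996, -0.091, 0.0], [-0.091, 0.996, -0.0], [-0.0, -0.0, -1.0]]
force: [-0.1, -1.0, -1.6]
opening: 0.679
```

Emit:
servo_tool:
  increments:
    - [0.6,[-26,-8,10],0]
    - [0.6,[0,0,30],0]
    - [0.6,[0,0,0],0]

```text
time_s: 14.08
position: [0.534, -0.206, 0.064]
tcp_rot: [[-0.996, -0.092, -0.006], [-0.092, 0.996, 0.004], [0.006, 0.005, -1.0]]
force: [0.0, -0.1, -2.0]
opening: 0.678
```

```bash
python3 - <<'E'
from h import *
st,im,d=look("wrist","w8",[])
print(st['position'],st['tcp_rot'][:,0],st['opening'])
m=pinkmask(im,(280,225)); P,_=cloud("wrist",d,st,m); T=(P-st['position'])@st['tcp_rot']; print('tool',np.percentile(T,[.5,99.5],axis=0).round(4))
vis=im.copy()
cv2.polylines(vis,[sil("wrist",st,(.537,-.208,np.radians(5.2)),(.088,.065,.0001),.016).round().astype(int)],True,(0,255,0),1)
cv2.imwrite("pics/w8.png",vis)
E
```

```text
[ 0.53400947 -0.20595276  0.06399215] [-0.99575496 -0.0918434   0.00607062] 0.6783604295617226
tool [[ 0.0031 -0.027  -0.0238]
 [ 0.0396  0.0284 -0.0057]]
```

View pics/w8.png

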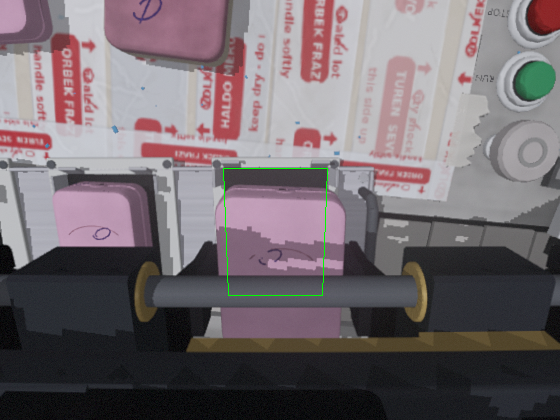

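Emit:
servo_tool:
  increments:
    - [0.6,[0,0,10],0]
    - [0.6,[0,0,10],0]
    - [0.6,[0,0,0],0]

```text
time_s: 14.5
position: [0.5357, -0.2073, 0.046]
tcp_rot: [[-0.996, -0.091, -0.001], [-0.091, 0.996, 0.001], [0.001, 0.001, -1.0]]
force: [0.0, -0.6, -1.8]
opening: 0.686
```

Emit:
servo_tool:
  increments:
    - [0.6,[-0.8,-0.5,10],0]
    - [0.6,[0,0,8],0]
    - [0.6,[0,0,4],0]
    - [0.6,[0,0,2],0]
    - [0.6,[0,0,0],0]

```text
time_s: 15.12
position: [0.5373, -0.208, 0.0224]
tcp_rot: [[-0.996, -0.092, -0.0], [-0.092, 0.996, 0.0], [0.0, 0.0, -1.0]]
force: [0.1, 0.2, -2.0]
opening: 0.68
```

Emit:
servo_tool:
  increments:
    - [0.6,[0,0,1],0]
    - [0.6,[0,0,0],0]

```text
time_s: 15.38
position: [0.5373, -0.208, 0.0217]
tcp_rot: [[-0.996, -0.092, 0.0], [-0.092, 0.996, -0.0], [-0.0, -0.0, -1.0]]
force: [0.4, 0.3, -1.5]
opening: 0.68
```

Emit:
servo_tool:
  increments:
    - [0.6,[0,0,1.5],0]
    - [0.6,[0,0,0],0]

```text
time_s: 15.62
position: [0.5375, -0.2081, 0.021]
tcp_rot: [[-0.996, -0.092, 0.001], [-0.092, 0.996, -0.0], [-0.001, -0.0, -1.0]]
force: [-0.8, 1.5, 5.4]
opening: 0.68
```

Emit:
servo_tool:
  increments:
    - [0.14,[0,0,-0.5],0]
    - [0.14,[0,0,0],0]
    - [0.14,[0,0,0],0]
    - [0.14,[0,0,-20],0]
    - [0.14,[0,0,-40],0]

```text
time_s: 16.25
position: [0.536, -0.2073, 0.0794]
tcp_rot: [[-0.996, -0.091, -0.004], [-0.091, 0.996, 0.002], [0.004, 0.003, -1.0]]
force: [0.3, 0.1, 0.1]
opening: 0.86
```

Emit:
servo_tool:
  increments:
    - [0.14,[0,0,-50],0]
    - [0.14,[20,-20,-50],0]
    - [0.14,[25,-30,-50],0]
    - [0.14,[0,-10,0],0]
    - [0.14,[0,0,0],0]

```text
time_s: 16.88
position: [0.498, -0.2717, 0.2293]
tcp_rot: [[-0.996, -0.09, -0.0], [-0.09, 0.996, 0.001], [0.0, 0.001, -1.0]]
force: [0.4, 1.5, -0.1]
opening: 0.86
```

```bash
python3 - <<'E'
from h import *
st,im,d=look("wrist","w9",["large_mould_a","open_half_a","medium_mould"])
print(st['position'],st['tcp_rot'][:,0],st['opening'])
E
```

```text
large_mould_a 0.74 [144.  34. 211. 116.] 4839 zt 0.0276 rect [ 0.3946 -0.3832] [0.081 0.06 ] 9.0 | cloud [ 0.3944 -0.3854] [0.081 0.057] 9.5
large_mould_a 0.65 [308. 185. 363. 264.] 3717 zt 0.0435 rect [ 0.534  -0.2088] [0.081 0.059] 5.1 | cloud [ 0.5291 -0.2077] [0.093 0.058] 5.4
open_half_a 0.62 [247.  35. 320. 123.] 5539 zt 0.0272 rect [ 0.3926 -0.2779] [0.065 0.086] 88.1 | cloud [ 0.3921 -0.2778] [0.065 0.085] 87.9
open_half_a 0.32 [306. 189. 362. 264.] 3645 zt 0.0435 rect [ 0.534  -0.2089] [0.081 0.059] 5.1 | cloud [ 0.5365 -0.2073] [0.079 0.058] 5.4
medium_mould 0.58 [218. 192. 262. 261.] 2914 zt 0.0446 rect [ 0.5434 -0.3104] [0.078 0.048] 4.4 | cloud [ 0.546  -0.3107] [0.073 0.046] 5.7
[ 0.49798813 -0.27166756  0.22933747] [-9.95922193e-01 -9.02161654e-02  1.71485656e-04] 0.8600466948282857
```

View pics/w9.png

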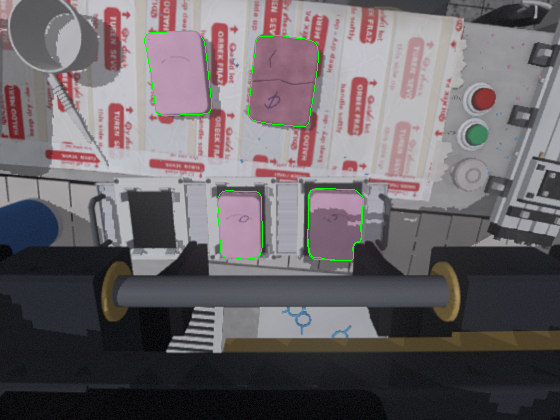

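Emit:
servo_tool:
  increments:
    - [0.14,[0,0,0],-4]
    - [0.14,[40,-32,30],0]
    - [0.14,[40,-32,35],0]
    - [0.14,[40.5,-31,40],0]
    - [0.14,[0,0,40],0]

```text
time_s: 17.7
position: [0.3942, -0.3853, 0.0844]
tcp_rot: [[-0.988, -0.157, -0.0], [-0.157, 0.988, -0.0], [0.0, -0.0, -1.0]]
force: [0.9, 0.3, -0.5]
opening: 0.858
```

Emit:
servo_tool:
  increments:
    - [0.14,[0,0,19],0]
    - [0.14,[0,0,0],0]
    - [0.14,[0,0,0],0]

```text
time_s: 18.08
position: [0.3964, -0.383, 0.0674]
tcp_rot: [[-0.987, -0.162, 0.0], [-0.162, 0.987, -0.0], [-0.0, -0.0, -1.0]]
force: [0.0, -0.3, 0.0]
opening: 0.863
```

```bash
python3 - <<'E'
from h import *
st,im,d=look("wrist","w10",[])
print(st['position'],st['tcp_rot'][:,0],st['opening'])
vis=im.copy()
cv2.polylines(vis,[sil("wrist",st,(.3945,-.385,np.radians(9.2)),D['A'],.002).round().astype(int)],True,(0,255,0),1)
cv2.imwrite("pics/w10.png",vis)
E
```

```text
[ 0.39644871 -0.38304897  0.06740832] [-9.86827395e-01 -1.61776621e-01 -1.28662911e-04] 0.8631288365369938
```

View pics/w10.png

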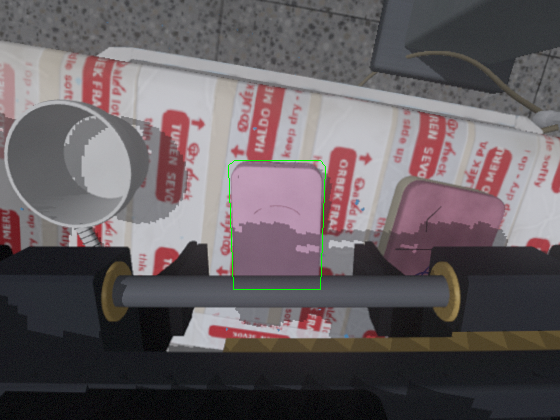

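Emit:
servo_tool:
  increments:
    - [0.14,[2.2,-1.7,20],0]
    - [0.14,[0,0,20],0]
    - [0.14,[0,0,15],0]
    - [0.14,[0,0,5],0]
    - [0.14,[0,0,0],0]

```text
time_s: 18.75
position: [0.3942, -0.3853, 0.0074]
tcp_rot: [[-0.987, -0.161, 0.0], [-0.161, 0.987, -0.0], [-0.0, -0.0, -1.0]]
force: [-0.0, -0.8, -0.6]
opening: 0.857
```

Emit:
servo_tool:
  increments:
    - [0.6,[0,0,0],0]
    - [0.6,[0,0,0],0]
    - [0.6,[0,0,0],0]
    - [0.6,[0,0,0],0]

```text
time_s: 19.25
position: [0.3942, -0.3856, 0.0077]
tcp_rot: [[-0.987, -0.161, 0.001], [-0.161, 0.987, -0.001], [-0.0, -0.001, -1.0]]
force: [0.1, -0.2, 4.4]
opening: 0.661
```

Emit:
servo_tool:
  increments:
    - [0.6,[0,0,-25],0]
    - [0.6,[0,0,-45],4]
    - [0.6,[0,0,-40],0]
    - [0.6,[-31.5,33,0],0]
    - [0.6,[-31.5,33,0],0]

```text
time_s: 19.88
position: [0.451, -0.3134, 0.1178]
tcp_rot: [[-0.996, -0.09, 0.001], [-0.09, 0.996, -0.001], [-0.001, -0.001, -1.0]]
force: [0.6, -0.9, -1.1]
opening: 0.663
```

Emit:
servo_tool:
  increments:
    - [0.6,[-32,33,0],0]
    - [0.6,[-32,33,0],0]
    - [0.6,[-31,32,0],0]
    - [0.6,[0,0,25],0]
    - [0.6,[0,0,15],0]

```text
time_s: 20.5
position: [0.5357, -0.2063, 0.0759]
tcp_rot: [[-0.996, -0.093, -0.002], [-0.093, 0.996, 0.001], [0.002, 0.001, -1.0]]
force: [-0.3, -0.9, -1.3]
opening: 0.661
```

Emit:
servo_tool:
  increments:
    - [0.6,[0,0,0],0]
    - [0.6,[0,0,0],0]

```text
time_s: 20.75
position: [0.5362, -0.2082, 0.0774]
tcp_rot: [[-0.996, -0.09, 0.0], [-0.09, 0.996, -0.0], [-0.0, -0.0, -1.0]]
force: [-0.5, -0.3, -1.2]
opening: 0.659
```

```bash
python3 - <<'E'
from h import *
st,im,d=look("wrist","w11",[])
print(st['position'],st['tcp_rot'][:,0],st['opening'])
m=pinkmask(im,(280,235)); P,_=cloud("wrist",d,st,m); T=(P-st['position'])@st['tcp_rot']; T=T[T[:,2]<-.005]; print('tool',np.percentile(T,[.5,99.5],axis=0).round(4))
vis=im.copy()
cv2.polylines(vis,[sil("wrist",st,(.5365,-.2075,np.radians(5.3)),D['B'],.016).round().astype(int)],True,(0,255,0),1)
cv2.imwrite("pics/w11.png",vis)
E
```

```text
[ 0.5361722  -0.20821655  0.07742201] [-9.95904518e-01 -9.04111046e-02 -1.54240004e-04] 0.6591624000036552
tool [[ 0.0016 -0.0264 -0.0209]
 [ 0.0411  0.028  -0.0065]]
```

View pics/w11.png

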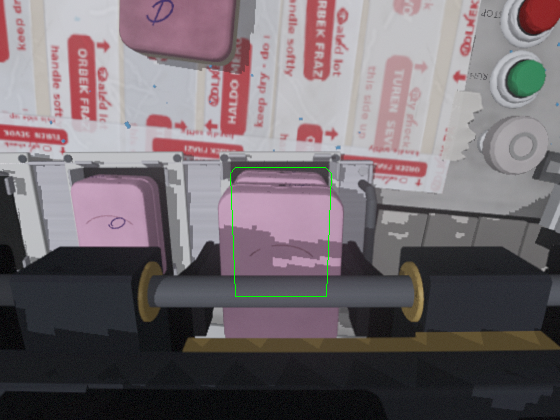

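Emit:
servo_tool:
  increments:
    - [0.6,[0,0.5,14],0]
    - [0.6,[0,0,8],0]
    - [0.6,[0,0,4],0]
    - [0.6,[0,0,1],0]
    - [0.6,[0,0,0],0]

```text
time_s: 21.42
position: [0.5364, -0.207, 0.0502]
tcp_rot: [[-0.996, -0.092, 0.0], [-0.092, 0.996, -0.0], [-0.0, -0.0, -1.0]]
force: [0.3, -0.1, -1.2]
opening: 0.661
```

Emit:
servo_tool:
  increments:
    - [0.6,[0,0,1],0]
    - [0.6,[0,0,0],0]

```text
time_s: 21.68
position: [0.5363, -0.207, 0.0494]
tcp_rot: [[-0.996, -0.092, 0.0], [-0.092, 0.996, -0.0], [-0.0, -0.0, -1.0]]
force: [-0.1, -0.2, -1.8]
opening: 0.661
```

Emit:
servo_tool:
  increments:
    - [0.6,[0,0,1],0]
    - [0.6,[0,0,0],0]

```text
time_s: 21.92
position: [0.5364, -0.207, 0.0488]
tcp_rot: [[-0.996, -0.092, 0.0], [-0.092, 0.996, -0.0], [-0.0, -0.0, -1.0]]
force: [-0.3, 0.8, 3.5]
opening: 0.665
```

Emit:
servo_tool:
  increments:
    - [0.6,[0,0,0.7],0]
    - [0.6,[0,0,0],0]

```text
time_s: 22.18
position: [0.5364, -0.2071, 0.0487]
tcp_rot: [[-0.996, -0.092, 0.001], [-0.092, 0.996, -0.001], [-0.001, -0.001, -1.0]]
force: [-1.3, 1.2, 8.5]
opening: 0.66
```

Emit:
servo_tool:
  increments:
    - [0.14,[0,0,-0.7],0]
    - [0.14,[0,0,0],0]
    - [0.14,[0,0,0],0]
    - [0.14,[0,0,-20],0]
    - [0.14,[0,0,-40],0]

```text
time_s: 22.8
position: [0.5349, -0.2062, 0.107]
tcp_rot: [[-0.996, -0.091, -0.004], [-0.091, 0.996, 0.003], [0.004, 0.003, -1.0]]
force: [0.1, -0.7, 0.1]
opening: 0.859
```

Emit:
servo_tool:
  increments:
    - [0.14,[0,0,-50],0]
    - [0.14,[0,0,-45],-3.7]
    - [0.14,[4,45,0],0]
    - [0.14,[4,45,0],0]
    - [0.14,[4,45,0],0]

```text
time_s: 23.42
position: [0.5029, -0.0743, 0.2032]
tcp_rot: [[-0.988, -0.155, 0.0], [-0.155, 0.988, 0.0], [-0.0, 0.0, -1.0]]
force: [-0.1, 0.9, -0.1]
opening: 0.859
```

Emit:
servo_tool:
  increments:
    - [0.2,[4,45,0],0]
    - [0.2,[4,45,0],0]
    - [0.2,[4,45,0],0]
    - [0.2,[4,45,0],0]
    - [0.2,[3,44,0],0]

```text
time_s: 24.05
position: [0.4491, 0.1442, 0.2031]
tcp_rot: [[-0.988, -0.156, -0.0], [-0.156, 0.988, 0.0], [0.0, 0.0, -1.0]]
force: [0.5, -0.4, -0.5]
opening: 0.801
```

Emit:
servo_tool:
  increments:
    - [0.2,[0,0,0],0]
    - [0.2,[0,0,0],0]

```text
time_s: 24.3
position: [0.45, 0.1426, 0.2032]
tcp_rot: [[-0.988, -0.156, 0.0], [-0.156, 0.988, -0.001], [-0.0, -0.001, -1.0]]
force: [0.4, -0.8, 0.2]
opening: 0.801
```

```bash
python3 - <<'E'
from h import *
st,im,d=look("wrist","w12",["small_mould"])
print(st['position'],st['tcp_rot'][:,0],st['opening'])
vis=im.copy()
cv2.polylines(vis,[sil("wrist",st,(.41,.143,np.radians(9)),D['S'],.002).round().astype(int)],True,(0,255,255),1)
cv2.imwrite("pics/w12.png",vis)
E
```

```text
small_mould 0.95 [267. 119. 308. 182.] 2570 zt 0.0252 rect [0.4089 0.1434] [0.061 0.042] 8.4 | cloud [0.4094 0.1432] [0.062 0.042] 9.1
[0.4499652  0.14256112 0.20318437] [-9.87690586e-01 -1.56420137e-01 -2.17114427e-04] 0.8014421618767223
```

View pics/w12.png

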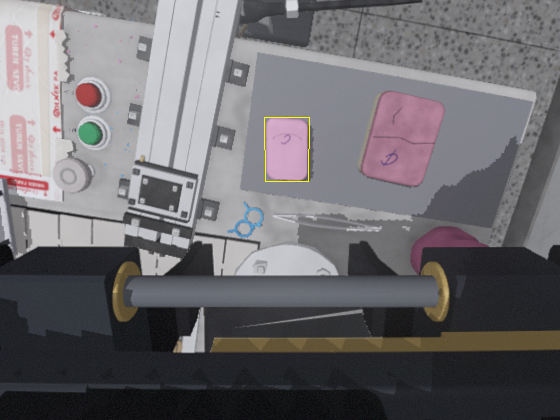

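Emit:
servo_tool:
  increments:
    - [0.33,[20,3.5,30],0]
    - [0.33,[20,3.5,40],0]
    - [0.33,[0,0,45],0]
    - [0.33,[0,0,23],0]
    - [0.33,[0,0,0],0]

```text
time_s: 25.02
position: [0.4086, 0.1424, 0.0639]
tcp_rot: [[-0.988, -0.154, -0.004], [-0.154, 0.988, -0.0], [0.004, 0.0, -1.0]]
force: [-0.5, -0.4, -0.9]
opening: 0.67
```

Emit:
servo_tool:
  increments:
    - [0.33,[0,0,0],0]

```text
time_s: 25.15
position: [0.4101, 0.143, 0.0658]
tcp_rot: [[-0.988, -0.154, 0.001], [-0.154, 0.988, 0.0], [-0.001, -0.0, -1.0]]
force: [-0.6, 0.4, -0.6]
opening: 0.67
```

```bash
python3 - <<'E'
from h import *
st,im,d=look("wrist","w13",[])
print(st['position'],st['tcp_rot'][:,0],st['opening'])
vis=im.copy()
cv2.polylines(vis,[sil("wrist",st,(.4093,.1432,np.radians(9)),D['S'],.002).round().astype(int)],True,(0,255,255),1)
cv2.imwrite("pics/w13.png",vis)
E
```

```text
[0.41009372 0.14296435 0.06578097] [-0.98800659 -0.15440683 -0.00123024] 0.6698022495118335
```

View pics/w13.png

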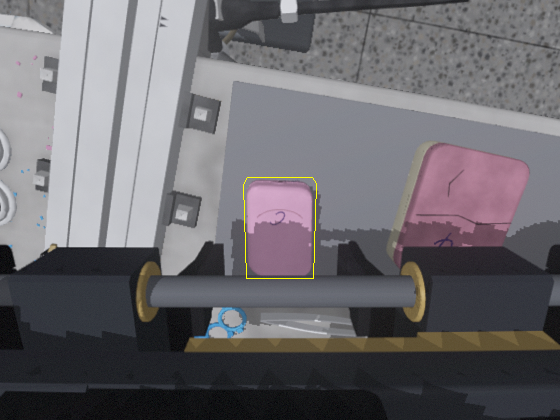

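Emit:
servo_tool:
  increments:
    - [0.33,[0.8,0,20],0]
    - [0.33,[0,0,20],0]
    - [0.33,[0,0,15],0]
    - [0.33,[0,0,5],0]
    - [0.33,[0,0,0],0]

```text
time_s: 25.82
position: [0.4089, 0.1434, 0.0058]
tcp_rot: [[-0.988, -0.156, 0.001], [-0.156, 0.988, 0.0], [-0.001, -0.0, -1.0]]
force: [0.7, -0.2, -0.9]
opening: 0.671
```

Emit:
servo_tool:
  increments:
    - [0.75,[0,0,0],0]
    - [0.75,[0,0,0],0]
    - [0.75,[0,0,0],0]
    - [0.75,[0,0,0],0]

```text
time_s: 26.32
position: [0.4088, 0.1434, 0.0057]
tcp_rot: [[-0.988, -0.156, 0.001], [-0.156, 0.988, 0.0], [-0.001, -0.0, -1.0]]
force: [0.5, 0.2, 6.4]
opening: 0.499
```

```bash
python3 - <<'E'
from h import *
z=np.load("pics/top1.npz"); P,_=cloud("top",z['d'])
m=(P[:,0]>.5)&(P[:,0]<.66)&(P[:,1]<-.47)&(P[:,1]>-.65)&(P[:,2]>.06)&(P[:,2]<.25)
Q=P[m]
for a,b in [(.06,.1),(.1,.15),(.15,.18),(.18,.22)]:
    q=Q[(Q[:,2]>=a)&(Q[:,2]<b)]; print(a,len(q),q.min(0).round(3),q.max(0).round(3)) if len(q) else 0
z=np.load("pics/side0.npz"); P,_=cloud("side",z['d'])
m=(P[:,0]>.48)&(P[:,0]<.68)&(P[:,1]<-.45)&(P[:,1]>-.65)&(P[:,2]>.03)&(P[:,2]<.25); Q=P[m]
for a,b in [(.03,.06),(.06,.1),(.1,.15),(.15,.18),(.18,.22)]:
    q=Q[(Q[:,2]>=a)&(Q[:,2]<b)]; print('side',a,len(q),np.percentile(q,2,axis=0).round(3),np.percentile(q,98,axis=0).round(3)) if len(q) else 0
for f in ["w6","w9"]:
    z=np.load(f"pics/{f}.npz"); P,_=cloud("wrist",z['d'],dict(position=z['pos'],tcp_rot=z['rot']))
    m=(P[:,0]>.48)&(P[:,0]<.68)&(P[:,1]<-.45)&(P[:,1]>-.65)&(P[:,2]>.03)&(P[:,2]<.25); Q=P[m]
    for a,b in [(.03,.06),(.06,.1),(.1,.15),(.15,.18),(.18,.22)]:
        q=Q[(Q[:,2]>=a)&(Q[:,2]<b)]; print(f,a,len(q),np.percentile(q,2,axis=0).round(3),np.percentile(q,98,axis=0).round(3)) if len(q) else 0
E
```

```text
0.06 152 [ 0.5   -0.647  0.06 ] [ 0.602 -0.526  0.1  ]
0.1 262 [ 0.544 -0.585  0.1  ] [ 0.606 -0.528  0.15 ]
0.15 76 [ 0.553 -0.567  0.15 ] [ 0.598 -0.53   0.18 ]
0.18 184 [ 0.556 -0.578  0.18 ] [ 0.597 -0.538  0.196]
side 0.03 903 [ 0.482 -0.601  0.03 ] [ 0.678 -0.471  0.059]
side 0.06 857 [ 0.482 -0.614  0.061] [ 0.587 -0.552  0.099]
side 0.1 1035 [ 0.544 -0.591  0.101] [ 0.595 -0.542  0.149]
side 0.15 395 [ 0.553 -0.582  0.15 ] [ 0.587 -0.551  0.179]
side 0.18 597 [ 0.554 -0.581  0.181] [ 0.591 -0.544  0.191]
w6 0.03 1194 [ 0.485 -0.627  0.031] [ 0.581 -0.466  0.059]
w6 0.06 1125 [ 0.484 -0.605  0.061] [ 0.562 -0.531  0.099]
w6 0.1 345 [ 0.545 -0.569  0.1  ] [ 0.551 -0.54   0.134]
w9 0.03 1388 [ 0.533 -0.561  0.031] [ 0.586 -0.467  0.059]
w9 0.06 907 [ 0.546 -0.549  0.061] [ 0.58  -0.527  0.093]
```

Emit:
servo_tool:
  increments:
    - [0.75,[0,0,-25],0]
    - [0.75,[0,0,-50],3.8]
    - [0.75,[0,0,-60],0]
    - [0.75,[0,0,-40],0]
    - [0.75,[-8,-47,-10],0]

```text
time_s: 26.95
position: [0.4211, 0.0988, 0.1929]
tcp_rot: [[-0.995, -0.095, 0.005], [-0.095, 0.995, 0.001], [-0.005, 0.0, -1.0]]
force: [0.3, 0.1, -1.9]
opening: 0.5
```

Emit:
servo_tool:
  increments:
    - [0.75,[-8,-47.5,0],0]
    - [0.75,[-8,-47.5,0],0]
    - [0.75,[-8,-47.5,0],0]
    - [0.75,[-8,-47.5,0],0]
    - [0.75,[-8,-47.5,0],0]

```text
time_s: 27.58
position: [0.4814, -0.1369, 0.1899]
tcp_rot: [[-0.996, -0.09, -0.001], [-0.09, 0.996, 0.001], [0.001, 0.001, -1.0]]
force: [0.9, -0.4, -0.6]
opening: 0.495
```

Emit:
servo_tool:
  increments:
    - [0.75,[-8,-47.5,0],0]
    - [0.75,[-8,-47.5,0],0]
    - [0.75,[-8,-47.5,0],0]
    - [0.75,[-8,-47.5,0],0]
    - [0.75,[-8,-47.5,0],0]

```text
time_s: 28.2
position: [0.5426, -0.3695, 0.1895]
tcp_rot: [[-0.996, -0.09, -0.001], [-0.09, 0.996, 0.002], [0.001, 0.002, -1.0]]
force: [0.4, -0.1, -0.1]
opening: 0.496
```

Emit:
servo_tool:
  increments:
    - [0.75,[-8,-40,0],0]
    - [0.75,[0,0,0],0]
    - [0.75,[0,0,0],0]

```text
time_s: 28.58
position: [0.5536, -0.4064, 0.1892]
tcp_rot: [[-0.996, -0.09, -0.002], [-0.09, 0.996, 0.003], [0.002, 0.003, -1.0]]
force: [-0.3, 0.5, -1.6]
opening: 0.498
```

```bash
python3 - <<'E'
from h import *
st,im,d=look("wrist","w14",[])
print(st['position'],st['tcp_rot'][:,0],st['opening'])
vis=im.copy()
cv2.polylines(vis,[sil("wrist",st,(.556,-.415,np.radians(5.2)),(.069,.05,.0001),.016).round().astype(int)],True,(0,255,0),1)
m=pinkmask(im,(280,235)); P,_=cloud("wrist",d,st,m); T=(P-st['position'])@st['tcp_rot']; T=T[T[:,2]<-.005]; print('tool',np.percentile(T,[.5,99.5],axis=0).round(4))
cv2.imwrite("pics/w14.png",vis)
E
```

```text
[ 0.55358013 -0.4064135   0.18916501] [-0.99596747 -0.08969683  0.00181162] 0.4976960941192031
tool [[ 0.0014 -0.0193 -0.0206]
 [ 0.0305  0.0207 -0.0056]]
```

View pics/w14.png

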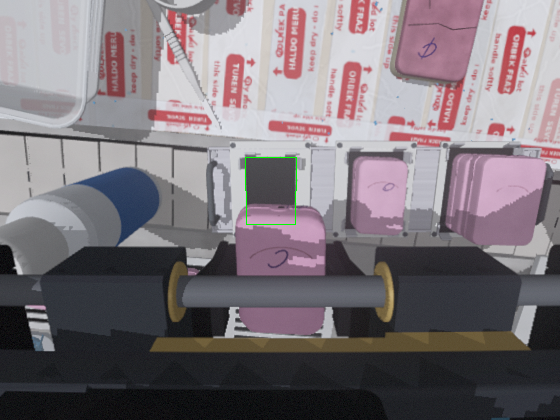

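Emit:
servo_tool:
  increments:
    - [0.75,[-1.6,-8.5,10],0]
    - [0.75,[0,0,20],0]
    - [0.75,[0,0,40],0]
    - [0.75,[0,0,40],0]
    - [0.75,[0,0,19],0]

```text
time_s: 29.25
position: [0.5556, -0.4142, 0.0583]
tcp_rot: [[-0.996, -0.091, -0.003], [-0.091, 0.996, 0.004], [0.003, 0.004, -1.0]]
force: [-0.4, -0.4, -1.3]
opening: 0.501
```

Emit:
servo_tool:
  increments:
    - [0.75,[0,0,0],0]
    - [0.75,[0,0,0],0]

```text
time_s: 29.5
position: [0.5579, -0.4169, 0.0628]
tcp_rot: [[-0.996, -0.09, 0.002], [-0.09, 0.996, -0.002], [-0.002, -0.002, -1.0]]
force: [-0.1, 0.1, -0.5]
opening: 0.497
```

```bash
python3 - <<'E'
from h import *
st,im,d=look("wrist","w15",[])
print(st['position'],st['tcp_rot'][:,0],st['opening'])
vis=im.copy()
cv2.polylines(vis,[sil("wrist",st,(.556,-.415,np.radians(5.2)),(.069,.05,.0001),.016).round().astype(int)],True,(0,255,0),1)
cv2.imwrite("pics/w15.png",vis)
E
```

```text
[ 0.55787917 -0.41692113  0.06279732] [-0.995925   -0.0901644  -0.00194402] 0.4969861980866925
```

View pics/w15.png

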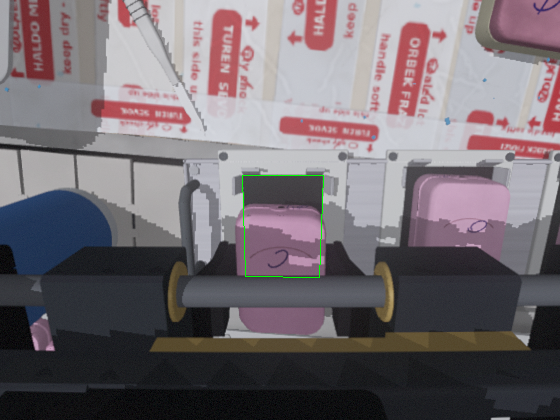

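Emit:
servo_tool:
  increments:
    - [0.75,[0,0,10],0]
    - [0.75,[0,0,8],0]
    - [0.75,[0,0,0],0]
    - [0.75,[0,0,0],0]

```text
time_s: 30.05
position: [0.5568, -0.416, 0.0431]
tcp_rot: [[-0.996, -0.09, -0.0], [-0.09, 0.996, 0.0], [0.0, 0.0, -1.0]]
force: [-1.2, 0.6, -0.8]
opening: 0.501
```

Emit:
servo_tool:
  increments:
    - [0.75,[0.3,0.7,10],0]
    - [0.75,[0,0,7],0]
    - [0.75,[0,0,4],0]
    - [0.75,[0,0,1],0]
    - [0.75,[0,0,0],0]

```text
time_s: 30.68
position: [0.5566, -0.4154, 0.0212]
tcp_rot: [[-0.996, -0.09, 0.0], [-0.09, 0.996, -0.0], [-0.0, -0.0, -1.0]]
force: [-0.7, -1.2, -0.9]
opening: 0.497
```

Emit:
servo_tool:
  increments:
    - [0.75,[0,0,1],0]
    - [0.75,[0,0,0],0]

```text
time_s: 30.92
position: [0.5565, -0.4154, 0.0204]
tcp_rot: [[-0.996, -0.09, 0.0], [-0.09, 0.996, -0.0], [-0.0, -0.0, -1.0]]
force: [1.0, 0.7, -0.6]
opening: 0.499
```

Emit:
servo_tool:
  increments:
    - [0.75,[0,0,1],0]
    - [0.75,[0,0,0],0]

```text
time_s: 31.18
position: [0.5566, -0.4155, 0.0199]
tcp_rot: [[-0.996, -0.09, 0.0], [-0.09, 0.996, -0.0], [-0.0, -0.0, -1.0]]
force: [-0.3, -0.6, 2.3]
opening: 0.502
```

Contact. Release to ~62 mm, lift, and step aside to check.

Emit:
servo_tool:
  increments:
    - [0.3,[0,0,0],0]
    - [0.3,[0,0,0],0]
    - [0.3,[0,0,0],0]
    - [0.3,[0,0,-20],0]
    - [0.3,[0,0,-40],0]

```text
time_s: 31.8
position: [0.5556, -0.4145, 0.0789]
tcp_rot: [[-0.996, -0.09, -0.003], [-0.09, 0.996, 0.003], [0.002, 0.003, -1.0]]
force: [0.5, -0.1, 0.2]
opening: 0.7
```

Emit:
servo_tool:
  increments:
    - [0.3,[0,0,-50],0]
    - [0.3,[0,10,-50],0]
    - [0.3,[20,40,-40],0]
    - [0.3,[20,40,0],0]
    - [0.3,[0,0,0],0]

```text
time_s: 32.42
position: [0.5067, -0.3259, 0.2213]
tcp_rot: [[-0.996, -0.092, -0.001], [-0.092, 0.996, 0.001], [0.001, 0.001, -1.0]]
force: [-0.2, -0.5, 1.3]
opening: 0.698
```

Emit:
servo_tool:
  increments:
    - [0.3,[0,0,0],0]
    - [0.3,[0,0,0],0]

```text
time_s: 32.67
position: [0.5093, -0.3306, 0.2195]
tcp_rot: [[-0.996, -0.089, 0.001], [-0.089, 0.996, -0.001], [-0.001, -0.001, -1.0]]
force: [-0.9, -0.9, -0.1]
opening: 0.698
```

```bash
python3 - <<'E'
from h import *
st,im,d=look("wrist","w16",["large_mould_a","medium_mould","small_mould","open_half_a"])
print(st['position'],st['tcp_rot'][:,0],st['opening'],st['force'])
im,_=bot.capture("top"); cv2.imwrite("pics/top2.png",im[130:330,100:460].repeat(2,0).repeat(2,1))
im,_=bot.capture("side"); cv2.imwrite("pics/side2.png",im[130:410,160:440].repeat(2,0).repeat(2,1))
E
```

```text
large_mould_a 0.94 [360. 185. 411. 253.] 515 zt 0.0411 rect [ 0.5244 -0.2323] [0.039 0.082] 66.3 | cloud [ 0.5345 -0.2349] [0.069 0.007] 1.3
large_mould_a 0.56 [371. 188. 434. 269.] 4276 zt 0.0684 rect [ 0.5328 -0.2103] [0.083 0.061] 5.8 | cloud [ 0.5062 -0.2262] [0.141 0.08 ] 34.7
medium_mould 0.92 [276. 190. 318. 256.] 3016 zt 0.0446 rect [ 0.5432 -0.3112] [0.078 0.046] 5.7 | cloud [ 0.5462 -0.3105] [0.073 0.046] 4.9
small_mould 0.94 [179. 193. 220. 251.] 2209 zt 0.0391 rect [ 0.5536 -0.4117] [0.063 0.046] 5.6 | cloud [ 0.5454 -0.3961] [0.061 0.095] 22.7
open_half_a 0.73 [304.  24. 384. 122.] 6034 zt 0.0272 rect [ 0.3934 -0.2793] [0.066 0.086] 87.6 | cloud [ 0.3928 -0.2781] [0.065 0.086] 87.6
[ 0.50932517 -0.33058259  0.21953435] [-0.99599358 -0.08941897 -0.00101879] 0.697514748437308 [-0.8680586  -0.88013392 -0.14849642]
```

View pics/w16.png

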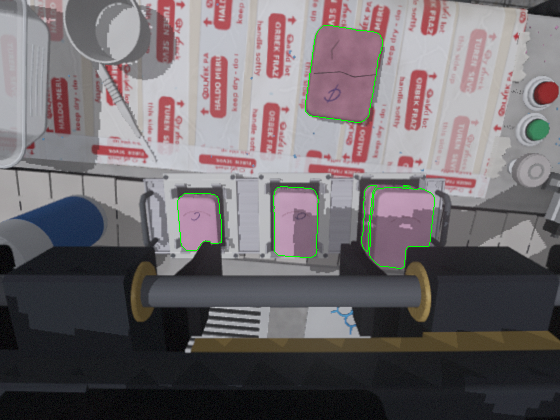

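View pics/side2.png

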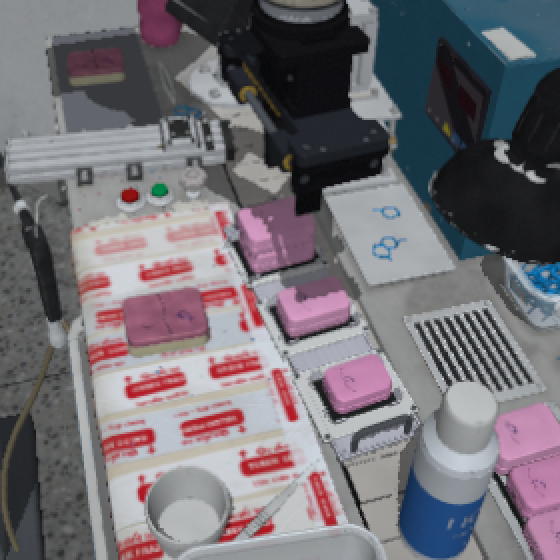

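```bash
python3 - <<'E'
from h import *
z=np.load("pics/w16.npz"); st=dict(position=z['pos'],tcp_rot=z['rot']); P,_=cloud("wrist",z['d'],st)
for n,c,zz,(L,W) in [('A',(.536,-.2075),.068,(.082,.058)),('M',(.5465,-.3115),.044,(.074,.048)),('S',(.556,-.415),.039,(.063,.044))]:
    m=(abs(P[:,0]-c[0])<.055)&(abs(P[:,1]-c[1])<.045)&(abs(P[:,2]-zz)<.005); q=P[m]
    r=cv2.minAreaRect(q[:,:2].astype(np.float32))
    k=np.linalg.lstsq(np.c_[q[:,:2],np.ones(len(q))],q[:,2],rcond=None)[0]
    print(n,len(q),np.round(r[0],4),np.round(r[1],3),round(r[2],1),'zmed',np.median(q[:,2]).round(4),'tilt',k[:2].round(3))
E
```

```text
A 3850 [ 0.535  -0.2064] [0.08  0.056] 5.4 zmed 0.0679 tilt [0.004 0.01 ]
M 2810 [ 0.5463 -0.3105] [0.073 0.046] 4.9 zmed 0.0441 tilt [0.005 0.006]
S 1920 [ 0.5561 -0.4143] [0.06  0.042] 5.7 zmed 0.0386 tilt [ 0.015 -0.006]
```

All four lie flat, square and within about 2 mm of centre, and the open halves have not moved. Handing in.

```bash
python3 - <<'E'
from h import *
st=bot.read_state(); print(st['time_s'],abs(st['qvel']).max()); print(bot.hand_in())
E
```

```text
33.025 0.2487603085136935
the job is handed in; nothing more can be done
None
```

All four closed moulds are in their nests, and I handed the job in at about 33 s of the 96 s. `large_mould_b` is on the pad of the large nest with `large_mould_a` stacked on it. `medium_mould` and `small_mould` are in the medium and small nests.

- **Position:** in the last wrist-camera check, the top large mould, the medium and the small were all within about 2 mm and 1° of the nest poses I had measured. `large_mould_b` measured just as close before it was covered.
- **Height and tilt:** the top faces were at z = 0.068, 0.044 and 0.039 m, which is what fully seated moulds should give. Measured tilt was 0.016 rad or less.
- **Opened halves:** `open_half_b`, on the taped cover, measured within about 1 mm of where it was when the wrist camera first measured it. `open_half_a`, on the grey mat, was not measured again at the end; the last pictures show it in place and the gripper stayed clear of it.
- **Disagreements:** in the last picture the finder outlined the large stack twice, and its first, partial outline gave a useless rectangle. Parts of the stack and the small mould were hidden by the fingers, so I took the final figures from the depth points of the top faces. The top camera's first estimate of `large_mould_b` was about 3 mm off in x from the wrist camera's, and I used the wrist camera's.

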